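# Face up a row of medicine cartons with a ruler

## Task

Pick up the yellow ruler by its black grip and, with its straight edge only, slide the four white cartons back as one row until all four are lightly pressed between the ruler and the metal stop bar at the same moment, so that they stand square in one straight line against the bar. Be gentle, the glass ampoules inside break if one carton is pressed with more than 6 N (about 10 N on the whole row is plenty); do not touch the cartons with the gripper and leave everything else alone. Then put the ruler back flat on the middle of its blue mat, along it, and let go.

Things in the scene. Friction and masses are not known exactly. Their poses are not given: they have to be found in the camera images.
- stop: fixed grey block 290 mm long (y), 30 deep, 36 tall; origin on the table under the middle of its front face; x points away from the cartons (pushing direction). In front of it on two rods a rigid aluminium bar, 290 long, 10 thick, 2 to 32 mm above the table, parallel to it, clamped at an unknown setting: its front face at x = -45 to -79 mm. Find it by feel; it holds 25 N.
- ruler: rigid yellow ruler, 0.2 kg: flat plate 280 mm long (y), 70 wide (x), 6 thick, with an upright black grip block, 18 thick in x, 60 long in y, top 52 mm above the underside. Origin on the underside beneath the middle of the grip. The straight working edge with black ticks lies at x = +56 mm, parallel to y; the rear edge at x = -14 mm.
- ruler_mid (a point): centre of the ruler's flat plate, on its top face (21 mm in +x from the ruler's origin)
- mat: blue mat, 120 mm (x) by 330 (y, its long axis), 3 thick, fixed; origin on the table under its centre. The ruler starts lying on it, long side along the mat's long side, and goes back there.
- carton1: white carton with a yellow band, 40 mm deep (x), 46 wide (y), 62 tall, 60 to 130 g; origin at the centre of its underside; number 1 in the row from the stop's +y end, about 62 mm apart, 20 to 100 mm short of the bar, up to 0.25 rad askew. Glass ampoules inside break above 6 N on one carton; about 10 N on the row of four is plenty
- carton2: white carton with a red band, 40 mm deep (x), 46 wide (y), 62 tall, 60 to 130 g; origin at the centre of its underside; number 2 in the row from the stop's +y end, about 62 mm apart, 20 to 100 mm short of the bar, up to 0.25 rad askew. Glass ampoules inside break above 6 N on one carton; about 10 N on the row of four is plenty
- carton3: white carton with a green band, 40 mm deep (x), 46 wide (y), 62 tall, 60 to 130 g; origin at the centre of its underside; number 3 in the row from the stop's +y end, about 62 mm apart, 20 to 100 mm short of the bar, up to 0.25 rad askew. Glass ampoules inside break above 6 N on one carton; about 10 N on the row of four is plenty
- carton4: white carton with a blue band, 40 mm deep (x), 46 wide (y), 62 tall, 60 to 130 g; origin at the centre of its underside; number 4 in the row from the stop's +y end, about 62 mm apart, 20 to 100 mm short of the bar, up to 0.25 rad askew. Glass ampoules inside break above 6 N on one carton; about 10 N on the row of four is plenty
- bottle1: bystander to be left alone: amber bottle, white cap, 48 mm across, 100 tall; origin at the centre of its underside
- bottle2: bystander to be left alone: amber bottle, white cap, 48 mm across, 100 tall; origin at the centre of its underside
- bottle3: bystander to be left alone: amber bottle, white cap, 48 mm across, 100 tall; origin at the centre of its underside
- jar: bystander to be left alone: white jar with blue cap, 64 mm across, 75 tall; origin at the centre of its underside
- cup: bystander to be left alone: steel cup, 70 mm across, 80 tall; origin at the centre of its underside
- dish: bystander to be left alone: steel bowl, 120 mm across, 40 tall; origin at the centre of its underside
- packet: bystander to be left alone: green packet, 90 x 50 x 30 mm lying flat; origin at the centre of its underside
Mind the look-alikes: they are no part of the job. What is shaped like the carton3 but orange is not meant. Leave any purple look-alike of the carton2 alone.

How it is judged (in metres and radians):
On the way, in this order (a step that is already met when the one before it is completed fails the run):
1. the ruler is held off its mat (height (world z) of ruler above 0.02 m and contact force between the fingers and ruler above 1 N), for 0.1 s.
2. all four cartons are pressed between the held ruler and the stop bar at once (each touched by both) (contact force between each of carton1, carton2, carton3, carton4 and stop above 0.15 N and contact force between each of carton1, carton2, carton3, carton4 and ruler above 0.15 N and contact force between the fingers and ruler above 1 N), for 0.15 s.
At the end, for the whole second after the job is handed in: All four cartons upright at rest, square to the stop within 0.05 rad, origins at most 105 mm in front of the stop's, each in line with its neighbour within 3 mm; ruler flat and released on its mat, plate centre within 40 mm of the mat's, along it within 0.2 rad (angle between the x axis of each of carton1, carton2, carton3, carton4 and the x axis of stop, either way round below 0.05 rad and angle between each of carton1, carton2, carton3, carton4, ruler's own z axis and vertical below 0.05 rad and linear speed of each of carton1, carton2, carton3, carton4, ruler below 0.01 m/s and height (world z) of each of carton1, carton2, carton3, carton4 below 0.005 m and x of each of carton1, carton2, carton3, carton4 in the frame of stop above -0.105 m and x of carton2 in the frame of carton1 between -0.003 and 0.003 m and x of carton3 in the frame of carton2 between -0.003 and 0.003 m and x of carton4 in the frame of carton3 between -0.003 and 0.003 m and horizontal distance between ruler_mid and mat below 0.04 m and angle between the y axis of ruler and the y axis of mat, either way round below 0.2 rad and height (world z) of ruler below 0.008 m); the robot touches nothing.
It fails at once if a carton was pressed with more than 6 N (contact force between any of carton1, carton2, carton3, carton4 and stop above 6 N or contact force between any of carton1, carton2, carton3, carton4 and ruler above 6 N).
It fails at once if the robot touched a carton itself instead of using the ruler (contact force between any of the arm, the fingers and carton1 above 0.5 N or contact force between any of the arm, the fingers and carton2 above 0.5 N or contact force between any of the arm, the fingers and carton3 above 0.5 N or contact force between any of the arm, the fingers and carton4 above 0.5 N).
It fails at once if a carton was knocked over (angle between any of carton1, carton2, carton3, carton4's own z axis and vertical above 0.4 rad).
It fails at once if a bystander was moved by more than 20 mm (distance of any of bottle1, bottle2, bottle3, jar, cup, dish, packet from where it was at the start of the episode above 0.02 m).
It also fails if it takes over 64 s, if anything falls off the work surface, if the arm or the gripper's body presses on something with over 40 N, if the wrist force passes 120 N, or if a joint passes its speed limit or range.

## Robot

A 6-joint arm with a two-finger parallel gripper is mounted at the origin on the work surface. World frame = base frame: x ahead of the robot, y to its left, z up, the work surface at z = 0. Lengths are in mm, angles in rad, forces in N, time in s.
With the tool pointing down it reaches from about 350 to 925 mm from the base axis. Payload 6.4 kg.
Tool frame: the origin (TCP) lies midway between the tips of the shut fingers; the grasp point (between the pads) lies 19 mm behind it; y points along the fingers, z is the direction in which the jaws open and shut, and the axes are right-handed (so a half turn about y gives the same grasp; the last joint's range is limited). The gripper opens to 94 mm and grips with 3 to 60 N. Pads are 16 mm wide; open, the fingers measure 119 mm over their backs; the gripper's body (75 mm by 177 mm) begins 78 mm behind the grasp point.
Start: joints at [1.05, 0.245, 1.558, -0, 1.339, -0.174], TCP at [220.926, 611.314, 176.155] pointing down, gripper open.
Joint ranges: [-3.13, 3.13], [-1.02, 2.26], [0.13, 2.54], [-0.95, 4.09], [0.21, 2.88], [-2.74, 2.74]. Speed limits (rad/s): [2.57, 2.57, 3.14, 3.14, 3.14, 3.14].

## Interface

Orientations are given as a unit quaternion [w, x, y, z].
In Python, from rig import sensors, grab_frame, camera_params, job gives the robot as it stands.
- The arm moves only by the shell command python3 -m creep 'ROWS' [FORCE]. ROWS is JSON, a list of rows, each a list of 5 numbers: the shift along the tool's x, y, z in m, then the turn about the tool's y in degrees, then the opening in per cent of the stroke, from 0 (shut) to 100 (fully open). A call has 1 to 10 rows; each row shifts and turns the commanded pose from where the row before left it, along the tool's axes as they then stand; what a row does not reach is not made up. A row lasts 1/8 s, in which the tool goes at most 62.5 mm and 10.7 degrees, less where a joint would pass 70% of its speed; a pose out of reach is approached as far as the arm can. A call with a gripper value outside its range is refused whole. The fingers move at their own pace and stop on an object; FORCE is the grip in N (left out, the last holds). Time passes only in rows, so rows that do not move let the fingers close. It gives the time, the measured TCP pose, the force and the opening at its end, in the units of the state.
- sensors.state(): the state, without advancing time (a new reading comes with each control period).
- grab_frame(name): name is "side" or "top"; returns the picture (400x640x3 uint8, red, green, blue); there is no depth.
- camera_params(name): a dict with "K" (3x3 intrinsics, pixels), "extrinsics" (4x4, takes a point from camera to world coordinates). Camera axes: x right, y up, looking along -z (the intrinsics and any distortion apply to the point x, -y, -z); pixel columns grow to the right and rows downward; lengths in mm; the calibration is good to about 2 mm. A picture is of the moment at which its call begins. camera_params takes no time and is no camera call.
- job.job_done(): hands the job in, once; it reports no verdict.
The state is a dict: "time_s": time; "q": joint angles; "joint_vel": joint speeds; "joint_torque": joint torques, N m; "tcp_pos": TCP position; "eef_rot": TCP orientation; "contact_force": force on the tool from outside, world axes, zero at the start; "ft_torque": the same for the moment, N m; "gripper_width": finger opening in mm.
Only numpy, scipy, OpenCV 4.12 (cv2) and the standard library are available. Lean on these libraries where they do the work, as an engineer would, in place of code of your own. Each camera call takes 0.05 s, during which the arm holds its last target.

## Working session

There is one attempt and no reset: what is moved stays moved. The work goes in short steps, Python scripts to look and compute and a shell command to move; the robot and the scene stay as the last step left them, time stands still between calls to the robot, and variables do not carry over. Pictures are saved under pics/ and viewed, and the job is handed in when it is done.

```bash
mkdir -p pics; ls; python3 - <<'E'
from rig import sensors, grab_frame, camera_params, job
import cv2,numpy as np
print(sensors.state())
for n in("side","top"):
    print(n,camera_params(n))
    cv2.imwrite(f"pics/{n}0.png",grab_frame(n)[:,:,::-1])
E
```

```text
pics
{'time_s': 0.0, 'q': array([ 1.04992837e+00,  2.45787761e-01,  1.55899132e+00,  7.59161444e-06,
        1.33869515e+00, -1.74100486e-01]), 'joint_vel': array([-0.00037008,  0.00134401,  0.00052952, -0.00124812, -0.0007173 ,
       -0.00096862]), 'joint_torque': array([ 1.17790037e-04, -4.15820539e+01, -3.14606059e+01,  6.84446865e-02,
        3.31827917e-02, -1.72036271e-04]), 'tcp_pos': array([220.57445252, 610.74269116, 175.07444579]), 'eef_rot': array([-0.69587988,  0.69712906, -0.12221702,  0.12175903]), 'contact_force': array([-0.00762699,  0.52189792,  0.20859906]), 'ft_torque': array([ 0.00025521, -0.00388876,  0.00072781]), 'gripper_width': 93.64508294626512}
side {'K': array([[378.19033095,   0.        , 326.10131903],
       [  0.        , 378.19033095, 195.3729435 ],
       [  0.        ,   0.        ,   1.        ]]), 'extrinsics': array([[ 7.88798321e-01,  2.93324863e-01, -5.40146030e-01,
         2.81248167e+00],
       [-6.14559697e-01,  3.91612104e-01, -6.84803868e-01,
        -7.33420788e+02],
       [ 1.06577229e-02,  8.72124122e-01,  4.89168609e-01,
         5.41839596e+02],
       [ 0.00000000e+00,  0.00000000e+00,  0.00000000e+00,
         1.00000000e+00]])}
top {'K': array([[366.47132611,   0.        , 319.46362281],
       [  0.        , 366.47132611, 204.55447122],
       [  0.        ,   0.        ,   1.        ]]), 'extrinsics': array([[-2.97100001e-02,  9.94463618e-01, -1.00793992e-01,
         4.40532668e+02],
       [-9.99380450e-01, -3.14568401e-02, -1.57855615e-02,
        -4.58799438e+01],
       [-1.88688271e-02,  1.00262556e-01,  9.94782080e-01,
         1.12184181e+03],
       [ 0.00000000e+00,  0.00000000e+00,  0.00000000e+00,
         1.00000000e+00]])}
```

View pics/top0.png

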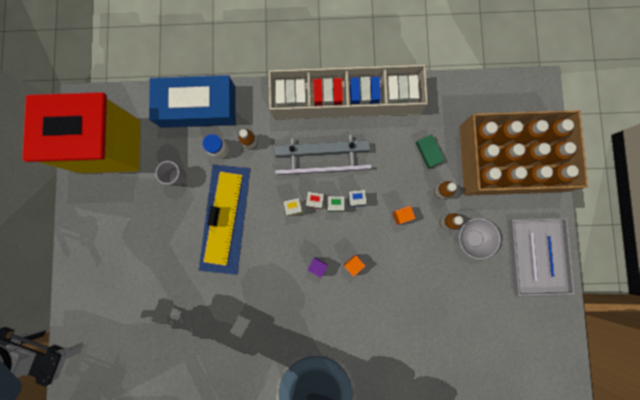

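View pics/side0.png

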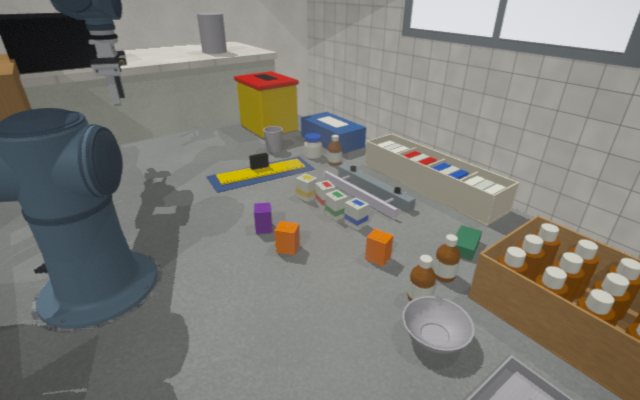

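The top view shows the ruler and mat at about (222,218), with the grip on the ruler's left side. The cartons sit at (292–358, ~202), the stop bar at y≈170, and the purple and orange look-alikes at (317,267), (354,266) and (404,214). Next I'll measure these.

```bash
cat > h.py <<'E'
import numpy as np,cv2
from rig import sensors, grab_frame, camera_params
def ray(n,uv,z):
    c=camera_params(n);K=c["K"];E=c["extrinsics"]
    uv=np.atleast_2d(np.asarray(uv,float))
    d=np.c_[(uv[:,0]-K[0,2])/K[0,0],-(uv[:,1]-K[1,2])/K[1,1],-np.ones(len(uv))]@E[:3,:3].T
    o=E[:3,3]; return (o+d*((z-o[2])/d[:,2])[:,None])[:,:2]
def proj(n,P):
    c=camera_params(n);K=c["K"];E=c["extrinsics"]
    p=(np.atleast_2d(P)-E[:3,3])@E[:3,:3]
    return np.c_[K[0,0]*p[:,0]/-p[:,2]+K[0,2],-K[1,1]*p[:,1]/-p[:,2]+K[1,2]]
def rect(n,m,z):
    cs,_=cv2.findContours(m.astype(np.uint8),cv2.RETR_EXTERNAL,cv2.CHAIN_APPROX_NONE)
    c=max(cs,key=cv2.contourArea)[:,0,:]
    w=ray(n,c,z).astype(np.float32)
    (cx,cy),(a,b),t=cv2.minAreaRect(w)
    if a<b: a,b,t=b,a,t+90
    return round(cx,1),round(cy,1),round(a,1),round(b,1),round((t+90)%180-90,2)
E
python3 - <<'E'
import cv2,numpy as np
from h import *
im=cv2.imread("pics/top0.png");hsv=cv2.cvtColor(im,cv2.COLOR_BGR2HSV)
c=im[120:290,180:440];cv2.imwrite("pics/c0.png",cv2.resize(c,None,fx=3,fy=3,interpolation=cv2.INTER_CUBIC))
def M(lo,hi,x0,x1,y0,y1):
    m=cv2.inRange(hsv,lo,hi);k=np.zeros_like(m);k[y0:y1,x0:x1]=1;return m*k
print("yellow",rect("top",M((20,120,120),(35,255,255),190,260,150,290),9))
print("mat",rect("top",M((100,80,40),(125,255,255),190,260,150,290)|M((20,120,120),(35,255,255),190,260,150,290),3))
print("grip",rect("top",M((0,0,0),(180,255,45),200,235,190,240),55))
print("purple",rect("top",M((130,80,40),(150,255,255),300,335,250,290),62))
for n,x0,x1 in(("orA",335,375),("orB",385,420)):
    print(n,rect("top",M((3,150,100),(15,255,255),x0,x1,200,290),62))
# carton tops: white bright or coloured
for i,(x0,x1) in enumerate(((280,303),(303,326),(326,347),(347,370))):
    print(i+1,rect("top",M((0,0,190),(180,255,255),x0,x1,185,220),62))
E
```

```text
yellow (522.9, 269.2, 279.6, 70.4, -10.29)
mat (520.8, 265.2, 327.0, 117.7, -7.5)
grip (526.2, 283.5, 54.3, 25.4, -9.5)
purple (368.2, -17.8, 45.9, 43.0, 61.39)
orA (370.9, -122.8, 47.3, 43.7, -51.22)
orB (510.4, -270.4, 57.4, 40.0, -73.35)
1 (550.2, 51.7, 30.8, 18.4, -79.93)
2 (582.8, 0.5, 0.0, 0.0, 0.0)
3 (535.8, -94.1, 0.0, 0.0, 0.0)Traceback (most recent call last):
  File "<stdin>", line 15, in <module>
  File "h.py", line 14, in rect
    c=max(cs,key=cv2.contourArea)[:,0,:]
      ~~~^^^^^^^^^^^^^^^^^^^^^^^^
ValueError: max() iterable argument is empty
```

View pics/c0.png

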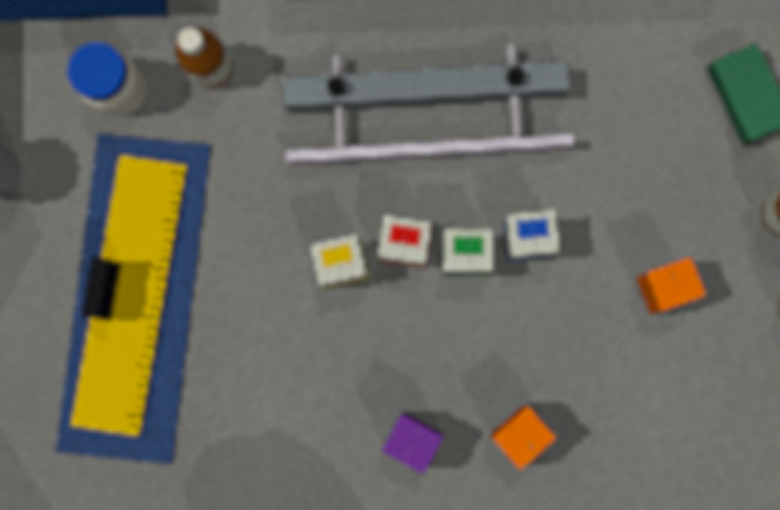

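The crop shows the ruler's ticks on its right side (facing world −y), so it has to turn about +100°. Now I'll measure the bar, the block and the carton tops.

```bash
python3 - <<'E'
import cv2,numpy as np
from h import *
im=cv2.imread("pics/top0.png");hsv=cv2.cvtColor(im,cv2.COLOR_BGR2HSV)
def line(pts,z):
    w=ray("top",pts,z).astype(np.float32); vx,vy,x,y=cv2.fitLine(w,cv2.DIST_HUBER,0,.01,.01).ravel()
    if vy<0: vx,vy=-vx,-vy
    print("line mid",w.mean(0),"ang",np.degrees(np.arctan2(vy,vx)),"ends",w[0],w[-1])
# bar: brightness-weighted centroid per column
g=im.astype(float).sum(2)/3
pts=[];pf=[]
for u in range(278,370):
    col=g[162:180,u]; m=col>160
    if m.sum(): 
        v=np.arange(162,180); w=np.clip(col-125,0,None); pts.append((u,(v*w).sum()/w.sum()))
print("bar ctr");line(np.array(pts),32)
# block front edge: strongest gradient
hs=cv2.Sobel(g,cv2.CV_64F,0,1,ksize=3)
m=cv2.inRange(hsv,(85,25,60),(115,140,200));k=np.zeros_like(m);k[135:162,270:375]=1;m*=k
m=cv2.morphologyEx(m,cv2.MORPH_OPEN,np.ones((4,4)))
print("block",rect("top",m,36))
# cartons: top mask by value
for i,(x0,x1) in enumerate(((280,304),(304,325),(325,347),(347,370))):
    s=hsv[185:222,x0:x1]; mm=((s[...,2]>150)).astype(np.uint8)
    full=np.zeros(hsv.shape[:2],np.uint8);full[185:222,x0:x1]=mm
    print(i+1,rect("top",full,62))
print(proj("top",[[500,0,0]]))
E
```

```text
bar ctr
line mid [659.5197  -43.92791] ang 91.51787 ends [656.08813  93.73846] [ 663.4224  -181.31621]Traceback (most recent call last):
  File "<stdin>", line 20, in <module>
  File "h.py", line 14, in rect
    c=max(cs,key=cv2.contourArea)[:,0,:]
      ~~~^^^^^^^^^^^^^^^^^^^^^^^^
ValueError: max() iterable argument is empty
```

```bash
python3 - <<'E'
import cv2,numpy as np
from h import *
im=cv2.imread("pics/top0.png");hsv=cv2.cvtColor(im,cv2.COLOR_BGR2HSV)
print(hsv[148,300:310:3],hsv[203,292],hsv[207,285:300:3])
m=((hsv[...,1]>30)&(hsv[...,0]>85)&(hsv[...,0]<120)).astype(np.uint8);k=np.zeros_like(m);k[138:160,272:375]=1
g=im.astype(float).sum(2)/3
sat=hsv[...,1].astype(float)
P=[]
for u in list(range(281,368)):
    if abs(u-293)<6 or abs(u-352)<6: continue
    col=g[144:162,u]; d=np.diff(col); j=np.argmax(np.abs(d)); 
    if 1<=j<len(d)-1:
        a,b,c=np.abs(d[j-1:j+2]); P.append((u,144+j+.5+.5*(a-c)/(a-2*b+c+1e-9)))
P=np.array(P); w=ray("top",P,36).astype(np.float32)
r=cv2.fitLine(w,cv2.DIST_HUBER,0,.01,.01).ravel();print("block front edge",r,np.degrees(np.arctan2(r[1],r[0])))
for i,(x0,x1) in enumerate(((280,304),(304,325),(325,347),(347,370))):
    full=np.zeros(hsv.shape[:2],np.uint8);full[185:222,x0:x1]=(hsv[185:222,x0:x1,2]>140)
    print(i+1,rect("top",full,62))
E
```

```text
[[ 93  19 119]
 [ 93  20 117]
 [ 95  24 119]
 [ 96  22 117]] [ 25 216 194] [[ 34  21 172]
 [ 24 182 198]
 [ 24 181 196]
 [ 24 124 191]
 [ 25  52 182]]
block front edge [ 2.7813619e-02 -9.9961311e-01  7.1030829e+02 -6.8194405e+01] -88.40619
1 (546.2, 51.3, 45.8, 39.8, -77.7)
2 (563.9, -14.2, 45.5, 39.6, 79.42)
3 (552.5, -75.9, 43.6, 38.0, 88.16)
4 (566.2, -139.3, 45.4, 39.5, -86.61)
```

```bash
cat >> h.py <<'E'
from scipy.spatial.transform import Rotation as R
def tool(s=None):
    s=s or sensors.state();q=s["eef_rot"];return s,R.from_quat([q[1],q[2],q[3],q[0]]).as_matrix()
def show():
    s,m=tool();zy=np.degrees(np.arctan2(m[1,2],m[0,2]));xy=np.degrees(np.arctan2(m[1,0],m[0,0]))
    print("t",s["time_s"],"tcp",s["tcp_pos"].round(1),"toolx ang",xy.round(2),"toolz ang",zy.round(2),"down",m[:,1].round(3),"F",s["contact_force"].round(2),"T",s["ft_torque"].round(3),"w",round(s["gripper_width"],1),"q",s["q"].round(3))
def to(x,y,z):
    s,m=tool(); print("delta tool xyz mm",(m.T@(np.array([x,y,z])-s["tcp_pos"])).round(1))
E
python3 - <<'E'
from h import *
show(); to(526.7,289.9,100)
E
```

```text
t 0.1 tcp [220.6 610.8 175.2] toolx ang -19.87 toolz ang 70.13 down [-0.001 -0.001 -1.   ] F [-0.46  0.48 -0.27] T [-0.009 -0.012 -0.012] w 93.9 q [ 1.05   0.246  1.559 -0.     1.339 -0.174]
delta tool xyz mm [ 396.9   75.4 -197.6]
```

```bash
python3 -m creep '[[0.05,0.003,-0.025,0,100],[0.05,0.003,-0.025,0,100],[0.05,0.003,-0.025,0,100],[0.05,0.003,-0.025,0,100],[0.05,0.003,-0.025,0,100],[0.05,0.003,-0.025,0,100],[0.05,0.003,-0.025,0,100],[0.047,0.003,-0.023,0,100],[0,0,0,10,100],[0,0,0,10,100]]'
python3 -m creep '[[0,0,0,10,100],[0,0,0,10,100],[0,0,0,10,100],[0,0,0,10,100],[0,0,0,10,100],[0,0,0,10,100],[0,0,0,10,100],[0,0,0,10,100],[0,0,0,10,100],[0,0,0,10,100]]'
python3 -m creep '[[0,0,0,10,100],[0,0,0,10,100],[0,0,0,10,100],[0,0,0,10,100],[0,0,0,10,100],[0,0,0,0,100]]'
python3 - <<'E'
from h import *
show(); to(526.7,289.9,60)
cv2.imwrite("pics/t1.png",cv2.resize(grab_frame("top")[120:290,180:440,::-1],None,fx=3,fy=3))
E
```

```text
time_s: 1.35
tcp_pos: [527.1, 289.2, 151.4]
eef_rot: [-0.664, 0.664, -0.244, 0.243]
contact_force: [1.4, 0.2, 0.4]
gripper_width: 94.2
time_s: 2.6
tcp_pos: [526.6, 290.0, 151.6]
eef_rot: [0.24, -0.241, 0.665, -0.665]
contact_force: [-0.5, 1.0, 0.1]
gripper_width: 94.2
time_s: 3.35
tcp_pos: [526.6, 290.1, 151.6]
eef_rot: [0.06, -0.06, -0.704, 0.705]
contact_force: [-0.1, -0.5, -0.8]
gripper_width: 94.0
t 3.35 tcp [526.6 290.1 151.6] toolx ang 170.25 toolz ang -99.75 down [-0.001 -0.    -1.   ] F [-0.09 -0.47 -0.78] T [-0.017  0.12  -0.058] w 94.0 q [0.315 0.156 1.707 0.    1.28  2.056]
delta tool xyz mm [-0.2 91.6  0.1]
```

```bash
python3 -m creep '[[0,0.03,0,0.5,100],[0,0.03,0,0,100],[0,0.03,0,0,100],[0,0.025,0,0,100],[0,0.012,0,0,100],[0,0.007,0,0,100],[0,0,0,0,100]]' 45
python3 - <<'E'
from h import *
show()
cv2.imwrite("pics/s1.png",cv2.resize(grab_frame("side")[120:240,180:340,::-1],None,fx=4,fy=4))
E
```

```text
time_s: 4.28
tcp_pos: [527.2, 290.3, 18.4]
eef_rot: [-0.064, 0.064, 0.704, -0.704]
contact_force: [0.2, 0.4, 0.2]
gripper_width: 94.0
t 4.275 tcp [527.2 290.3  18.4] toolx ang 169.66 toolz ang -100.34 down [ 0.  0. -1.] F [0.16 0.35 0.18] T [-0.025  0.159 -0.01 ] w 94.0 q [0.315 0.323 1.776 0.    1.042 2.066]
```

View pics/s1.png

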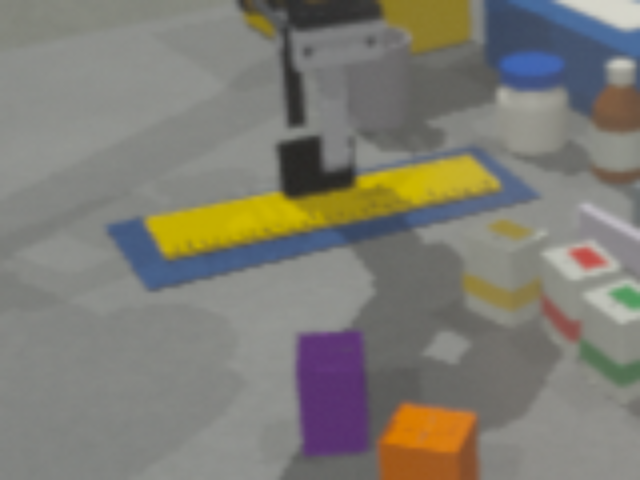

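The side view shows the open fingers straddling the black grip. I'll close on it and lift.

```bash
python3 -m creep '[[0,0.002,0,0,0],[0,0,0,0,0],[0,0,0,0,0],[0,0,0,0,0],[0,0,0,0,0],[0,0,0,0,0]]' 45
python3 -m creep '[[0,-0.005,0,0,0],[0,-0.01,0,0,0],[0,-0.02,0,0,0],[0,-0.02,0,0,0],[0,-0.02,0,0,0],[0,-0.02,0,0,0],[0,-0.01,0,0,0],[0,0,0,0,0],[0,0,0,0,0]]'
python3 - <<'E'
from h import *
show()
im=grab_frame("top")[...,::-1].copy();cv2.imwrite("pics/t2.png",cv2.resize(im[120:290,180:440],None,fx=3,fy=3))
hsv=cv2.cvtColor(im,cv2.COLOR_BGR2HSV);m=cv2.inRange(hsv,(20,120,90),(35,255,255));k=np.zeros_like(m);k[140:300,185:262]=1
s=sensors.state();print(rect("top",m*k,s["tcp_pos"][2]-16.5+9))
E
```

```text
time_s: 5.08
tcp_pos: [527.0, 290.2, 16.2]
eef_rot: [-0.064, 0.064, 0.704, -0.704]
contact_force: [-1.0, 0.1, 0.2]
gripper_width: 37.2
time_s: 6.2
tcp_pos: [526.4, 290.0, 120.2]
eef_rot: [0.064, -0.063, -0.704, 0.704]
contact_force: [0.9, -0.7, -0.3]
gripper_width: 0.3
t 6.2 tcp [526.4 290.  120.2] toolx ang 169.63 toolz ang -100.37 down [-0.002 -0.001 -1.   ] F [ 0.91 -0.73 -0.34] T [-0.01   0.17  -0.027] w 0.3 q [0.315 0.189 1.73  0.    1.224 2.067]
(515.1, 239.2, 253.6, 65.2, -10.29)
```

View pics/t2.png

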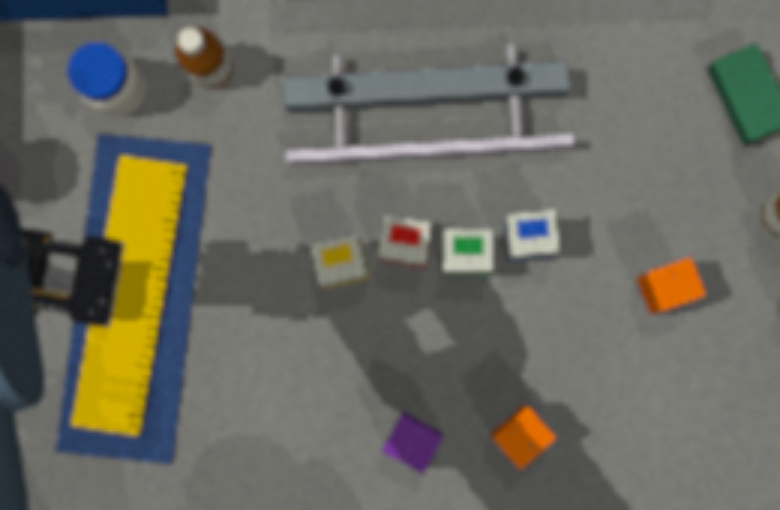

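I lifted too early: the fingers were still at 37 mm and shut on nothing. The ruler stayed where it was. I'll open partway, go back down and wait for a full close.

```bash
python3 -m creep '[[0,0,0,0,60],[0,0,0,0,60],[0,0,0,0,60],[0,0,0,0,60],[0,0,0,0,60],[0,0,0,0,60],[0,0,0,0,60],[0,0,0,0,60]]' 45
python3 -m creep '[[0,0.02,0,0,60],[0,0.02,0,0,60],[0,0.02,0,0,60],[0,0.02,0,0,60],[0,0.015,0,0,60],[0,0.008,0,0,60],[0,0,0,0,60]]'
python3 -m creep '[[0,0.001,0,0,0],[0,0,0,0,0],[0,0,0,0,0],[0,0,0,0,0],[0,0,0,0,0],[0,0,0,0,0],[0,0,0,0,0],[0,0,0,0,0]]' 45
python3 -c 'from h import *;show()'
```

```text
time_s: 7.25
tcp_pos: [527.0, 290.2, 121.2]
eef_rot: [-0.064, 0.064, 0.704, -0.704]
contact_force: [1.0, 1.0, 0.5]
gripper_width: 56.3
time_s: 8.12
tcp_pos: [526.8, 290.1, 17.7]
eef_rot: [0.064, -0.064, -0.704, 0.704]
contact_force: [0.1, 0.4, 0.2]
gripper_width: 56.3
time_s: 9.12
tcp_pos: [527.1, 290.2, 17.4]
eef_rot: [-0.064, 0.064, 0.704, -0.704]
contact_force: [-0.3, -0.6, 2.4]
gripper_width: 17.7
t 9.125 tcp [527.1 290.2  17.4] toolx ang 169.63 toolz ang -100.37 down [ 0.  0. -1.] F [-0.35 -0.6   2.38] T [-0.066  0.267  0.009] w 17.7 q [ 0.315  0.324  1.777 -0.     1.04   2.067]
```

```bash
python3 -m creep '[[0,-0.005,0,0,0],[0,-0.01,0,0,0],[0,-0.02,0,0,0],[0,-0.02,0,0,0],[0,-0.02,0,0,0],[0,-0.015,0,0,0],[0,-0.01,0,0,0],[0,0,0,0,0]]'
python3 - <<'E'
from h import *
show()
im=grab_frame("top")[...,::-1].copy();cv2.imwrite("pics/t3.png",cv2.resize(im[120:290,180:440],None,fx=3,fy=3))
hsv=cv2.cvtColor(im,cv2.COLOR_BGR2HSV);m=cv2.inRange(hsv,(20,120,90),(35,255,255));k=np.zeros_like(m);k[140:300,160:262]=1
s=sensors.state();print(rect("top",m*k,s["tcp_pos"][2]-14.4+6))
E
```

```text
time_s: 10.12
tcp_pos: [527.5, 290.3, 118.0]
eef_rot: [-0.063, 0.064, 0.704, -0.704]
contact_force: [-0.6, -1.0, -2.4]
gripper_width: 17.5
t 10.125 tcp [527.5 290.3 118. ] toolx ang 169.63 toolz ang -100.37 down [ 0.001  0.    -1.   ] F [-0.57 -0.97 -2.44] T [-0.029  0.114  0.035] w 17.5 q [0.315 0.192 1.731 0.    1.217 2.067]
(523.7, 270.3, 280.6, 72.4, -10.35)
```

View pics/t3.png

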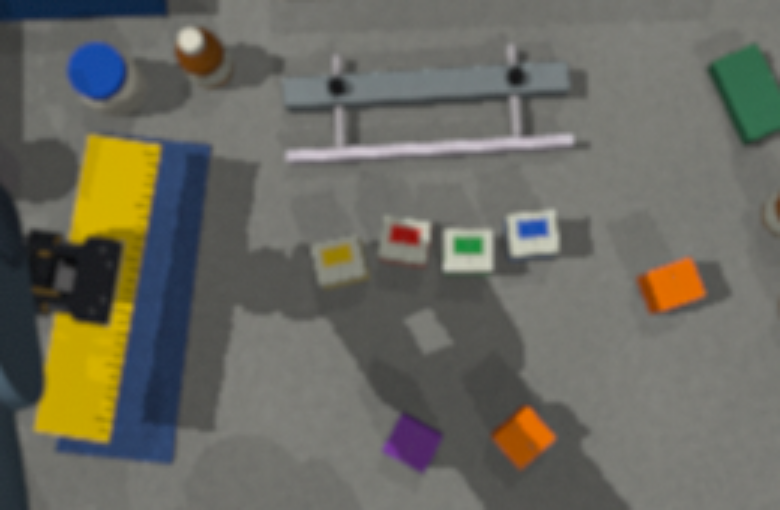

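```bash
python3 -m creep '[[0.002,0,0.02,0,0],[0.002,0,0.045,0,0],[0.002,0,0.045,0,0],[0.002,0,0.045,0,0],[0.002,0,0.045,0,0],[0.002,0,0.045,0,0],[0.002,0,0.045,0,0],[0.001,0,0.033,0,0],[0.001,0,0.02,0,0],[0,0,0,-5,0]]'
python3 -m creep '[[0,0,0,-10,0],[0,0,0,-10,0],[0,0,0,-10,0],[0,0,0,-10,0],[0,0,0,-10,0],[0,0,0,-10,0],[0,0,0,-10,0],[0,0,0,-10,0],[0,0,0,-10,0],[0,0,0,-6.9,0]]'
python3 -m creep '[[0,0,0,0,0],[0,0,0,0,0]]'
python3 - <<'E'
from h import *
show();to(448,-44,25)
im=grab_frame("top")[...,::-1].copy();cv2.imwrite("pics/t4.png",cv2.resize(im[120:290,220:480],None,fx=3,fy=3))
hsv=cv2.cvtColor(im,cv2.COLOR_BGR2HSV);m=cv2.inRange(hsv,(20,120,90),(35,255,255));k=np.zeros_like(m);k[206:260,250:400]=1
s=sensors.state();print(rect("top",m*k,s["tcp_pos"][2]-14.4+6))
E
```

```text
time_s: 11.42
tcp_pos: [447.9, -46.0, 116.3]
eef_rot: [-0.034, 0.033, 0.706, -0.706]
contact_force: [-0.4, 0.1, -2.1]
gripper_width: 17.8
time_s: 12.68
tcp_pos: [448.1, -44.7, 116.2]
eef_rot: [-0.507, 0.508, -0.493, 0.492]
contact_force: [0.6, -0.4, -2.1]
gripper_width: 17.2
time_s: 12.92
tcp_pos: [448.9, -44.5, 116.8]
eef_rot: [-0.506, 0.506, -0.494, 0.494]
contact_force: [-0.4, 0.2, -2.5]
gripper_width: 17.6
t 12.925 tcp [448.9 -44.5 116.8] toolx ang -88.59 toolz ang 1.41 down [-0.001  0.    -1.   ] F [-0.43  0.21 -2.46] T [-0.11   0.1    0.033] w 17.6 q [-0.351 -0.174  2.102 -0.     1.214 -0.376]
delta tool xyz mm [-0.5 91.8 -0.8]
(470.8, -131.4, 106.2, 70.7, -87.95)
```

View pics/t4.png

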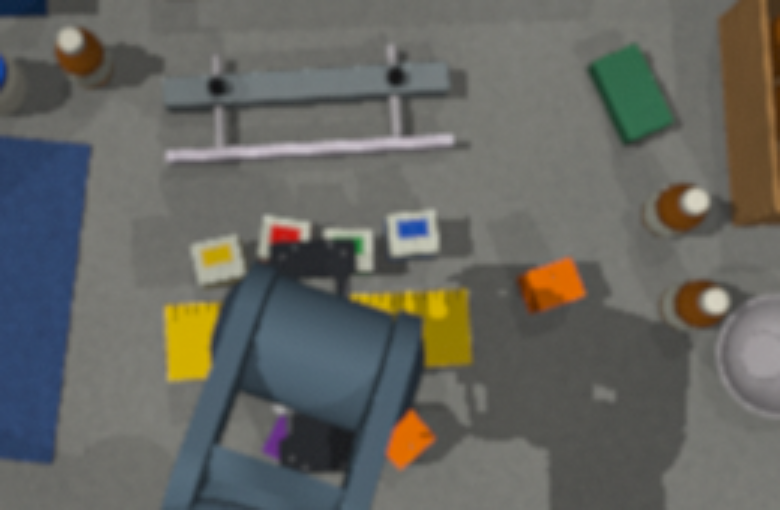

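```bash
python3 -m creep '[[0,0.015,0,-0.15,0],[0,0.02,0,0,0],[0,0.02,0,0,0],[0,0.02,0,0,0],[0,0.01,0,0,0],[0,0.007,0,0,0],[0,0,0,0,0],[0,0,0,0,0]]'
for i in 1 2 3; do python3 -c 'from h import *;show();grab_frame("top")'; done
python3 - <<'E'
from h import *
cv2.imwrite("pics/s5.png",cv2.resize(grab_frame("side")[120:280,220:440,::-1],None,fx=3,fy=3))
E
```

```text
time_s: 13.98
tcp_pos: [450.1, -44.6, 25.8]
eef_rot: [0.507, -0.507, 0.492, -0.493]
contact_force: [0.4, -0.1, -3.4]
gripper_width: 17.1
t 13.975 tcp [450.1 -44.6  25.8] toolx ang -88.32 toolz ang 1.68 down [ 0.001 -0.    -1.   ] F [ 0.41 -0.13 -3.37] T [-0.067  0.081  0.046] w 17.1 q [-0.35  -0.022  2.152 -0.     1.01  -0.38 ]
t 14.025 tcp [450.1 -44.6  25.8] toolx ang -88.32 toolz ang 1.68 down [ 0.001 -0.    -1.   ] F [-0.17  0.31 -1.31] T [-0.062  0.073  0.022] w 17.2 q [-0.35  -0.022  2.152  0.     1.01  -0.38 ]
t 14.075 tcp [450.1 -44.5  25.8] toolx ang -88.32 toolz ang 1.68 down [ 0.001 -0.    -1.   ] F [-0.76 -0.2  -2.19] T [-0.116  0.117  0.018] w 17.4 q [-0.35  -0.022  2.153 -0.     1.01  -0.38 ]
```

View pics/s5.png

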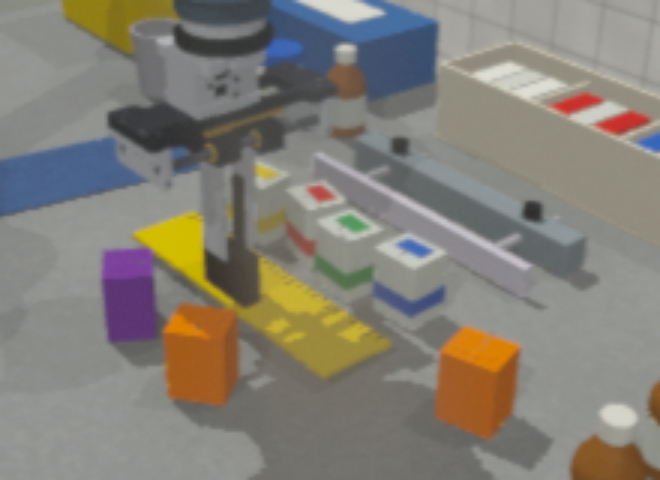

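The ruler is low and square in front of the row, and clear of the look-alikes. Sliding forward slowly.

```bash
python3 -m creep '[[0,0,0.004,0,0],[0,0,0.004,0,0],[0,0,0.004,0,0],[0,0,0.003,0,0],[0,0,0.003,0,0],[0,0,0.003,0,0],[0,0,0.003,0,0],[0,0,0.003,0,0],[0,0,0.003,0,0],[0,0,0.003,0,0]]'
python3 -m creep '[[0,0,0.003,0,0],[0,0,0.003,0,0],[0,0,0.003,0,0],[0,0,0.003,0,0],[0,0,0.003,0,0],[0,0,0.003,0,0],[0,0,0.003,0,0],[0,0,0.003,0,0],[0,0,0.003,0,0],[0,0,0.003,0,0]]'
python3 - <<'E'
from h import *
show()
cv2.imwrite("pics/s6.png",cv2.resize(grab_frame("side")[120:280,220:440,::-1],None,fx=3,fy=3))
E
```

```text
time_s: 15.42
tcp_pos: [482.4, -43.3, 25.0]
eef_rot: [-0.507, 0.507, -0.493, 0.492]
contact_force: [-0.8, -0.1, -1.1]
gripper_width: 17.3
time_s: 16.68
tcp_pos: [512.7, -42.5, 25.1]
eef_rot: [0.507, -0.507, 0.493, -0.493]
contact_force: [-2.9, 0.3, -3.4]
gripper_width: 17.5
t 16.675 tcp [512.7 -42.5  25.1] toolx ang -88.32 toolz ang 1.68 down [-0.  0. -1.] F [-2.89  0.33 -3.41] T [-0.051  0.623 -0.051] w 17.5 q [-0.303  0.127  1.998  0.     1.017 -0.333]
```

View pics/s6.png

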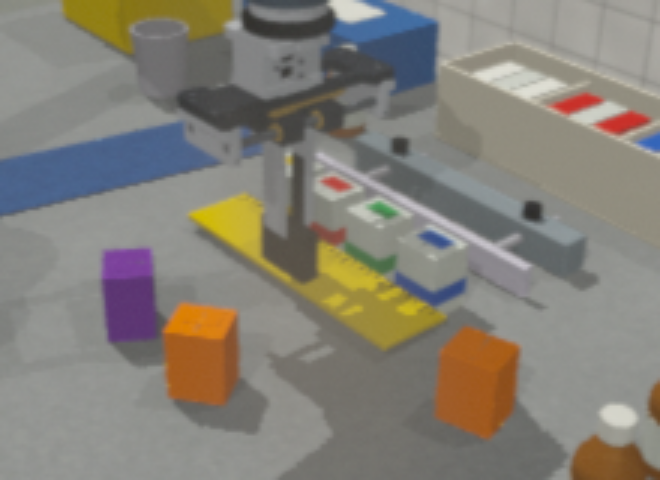

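The cartons are sliding upright with about 3 N of friction, and the gripper is clear of them. Continuing to just short of the bar.

```bash
python3 -m creep '[[0,0,0.003,0,0],[0,0,0.003,0,0],[0,0,0.003,0,0],[0,0,0.003,0,0],[0,0,0.003,0,0],[0,0,0.003,0,0],[0,0,0.003,0,0],[0,0,0.003,0,0],[0,0,0.003,0,0],[0,0,0.003,0,0]]'
python3 - <<'E'
from h import *
show()
for i in range(3):
    im=grab_frame("top");show()
cv2.imwrite("pics/t7.png",cv2.resize(im[120:250,250:400,::-1],None,fx=4,fy=4))
E
```

```text
time_s: 17.98
tcp_pos: [542.7, -41.6, 25.2]
eef_rot: [-0.507, 0.507, -0.493, 0.493]
contact_force: [-3.2, 0.1, -0.4]
gripper_width: 17.5
t 17.975 tcp [542.7 -41.6  25.2] toolx ang -88.32 toolz ang 1.68 down [-0. -0. -1.] F [-3.18  0.08 -0.39] T [-0.035  0.748 -0.057] w 17.5 q [-0.285  0.192  1.923 -0.     1.027 -0.314]
t 18.025 tcp [543.2 -41.7  25.2] toolx ang -88.33 toolz ang 1.67 down [ 0.001 -0.    -1.   ] F [-1.56 -0.84 -2.55] T [-0.027  0.541 -0.017] w 17.2 q [-0.285  0.192  1.922  0.     1.026 -0.314]
t 18.075 tcp [543.1 -41.7  25.2] toolx ang -88.32 toolz ang 1.68 down [ 0.001 -0.    -1.   ] F [-1.07  0.15 -2.23] T [-0.051  0.355  0.027] w 17.2 q [-0.285  0.192  1.923  0.     1.026 -0.314]
t 18.125 tcp [543.1 -41.7  25.2] toolx ang -88.32 toolz ang 1.68 down [ 0.001 -0.    -1.   ] F [-0.43  0.59 -2.59] T [-0.085  0.289  0.008] w 17.5 q [-0.285  0.192  1.923  0.     1.025 -0.314]
```

View pics/t7.png

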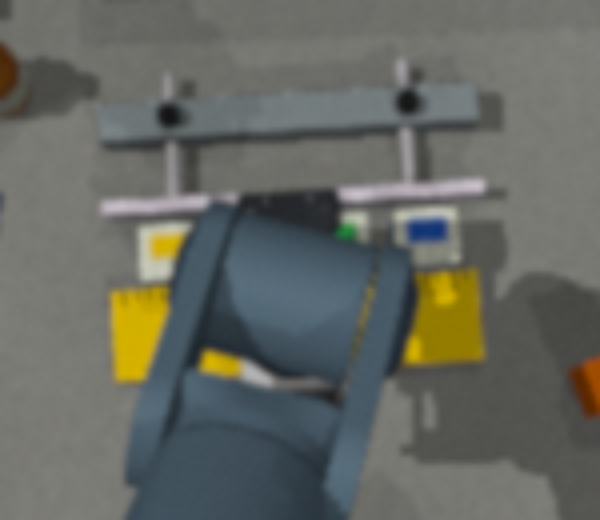

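```bash
python3 -m creep '[[0,0,0.002,0,0],[0,0,0.002,0,0],[0,0,0.002,0,0],[0,0,0.002,0,0],[0,0,0.001,0,0]]'
python3 -c 'from h import *;show()'
python3 -m creep '[[0,0,0.001,0,0]]'
python3 -c 'from h import *;show()'
python3 -m creep '[[0,0,0.001,0,0]]'
python3 -c 'from h import *;show()'
```

```text
time_s: 18.75
tcp_pos: [551.6, -41.4, 25.2]
eef_rot: [-0.507, 0.507, -0.493, 0.493]
contact_force: [-3.5, -0.6, -1.0]
gripper_width: 17.4
t 18.75 tcp [551.6 -41.4  25.2] toolx ang -88.31 toolz ang 1.69 down [-0. -0. -1.] F [-3.54 -0.64 -1.03] T [-0.089  0.827 -0.001] w 17.4 q [-0.28   0.211  1.9   -0.     1.03  -0.309]
time_s: 18.88
tcp_pos: [552.5, -41.3, 25.2]
eef_rot: [-0.507, 0.507, -0.493, 0.493]
contact_force: [-3.7, 1.0, -0.2]
gripper_width: 17.2
t 18.875 tcp [552.5 -41.3  25.2] toolx ang -88.32 toolz ang 1.68 down [-0. -0. -1.] F [-3.67  0.95 -0.18] T [-0.136  0.814 -0.049] w 17.2 q [-0.279  0.213  1.898 -0.     1.031 -0.309]
time_s: 19.0
tcp_pos: [553.5, -41.3, 25.2]
eef_rot: [-0.507, 0.507, -0.493, 0.493]
contact_force: [-3.5, -0.3, -0.9]
gripper_width: 16.6
t 19.0 tcp [553.5 -41.3  25.2] toolx ang -88.32 toolz ang 1.68 down [-0.  0. -1.] F [-3.47 -0.27 -0.94] T [-0.131  0.84   0.01 ] w 16.6 q [-0.279  0.215  1.895 -0.     1.031 -0.308]
```

```bash
cat > l.py <<'E'
from h import *
s,m=tool();print(s["tcp_pos"][0].round(2),"yaw",np.degrees(np.arctan2(m[1,2],m[0,2])).round(2),"F",s["contact_force"].round(1),"Ty",s["ft_torque"][1].round(3),"Tz",s["ft_torque"][2].round(3))
E
python3 -m creep '[[0,0,0.0005,0,0],[0,0,0.0005,0,0]]'>/dev/null; python3 l.py
python3 -m creep '[[0,0,0.0005,0,0],[0,0,0.0005,0,0]]'>/dev/null; python3 l.py
python3 -m creep '[[0,0,0.0005,0,0]]'>/dev/null; python3 l.py
python3 -m creep '[[0,0,0.0005,0,0]]'>/dev/null; python3 l.py
```

```text
554.47 yaw 1.68 F [-3.7 -0.2 -0.9] Ty 0.814 Tz -0.024
555.46 yaw 1.68 F [-3.1 -0.3 -0.6] Ty 0.813 Tz -0.074
556.0 yaw 1.68 F [-3.4 -0.1 -1.2] Ty 0.81 Tz -0.016
556.5 yaw 1.68 F [-2.8 -0.3 -0.4] Ty 0.787 Tz 0.004
```

```bash

python3 -m creep '[[0,0,0.0005,0,0]]'>/dev/null; python3 l.py
python3 -m creep '[[0,0,0.0005,0,0]]'>/dev/null; python3 l.py
python3 -m creep '[[0,0,0.0005,0,0]]'>/dev/null; python3 l.py
python3 -m creep '[[0,0,0.0005,0,0]]'>/dev/null; python3 l.py
```

```text
557.0 yaw 1.68 F [-3.6 -0.1 -1.6] Ty 0.814 Tz -0.027
557.48 yaw 1.68 F [-3.2 -0.7  0.5] Ty 0.856 Tz -0.02
558.03 yaw 1.68 F [-3.1 -0.5 -0.7] Ty 0.833 Tz -0.037
558.51 yaw 1.68 F [-4.3 -0.7 -0.7] Ty 0.847 Tz -0.056
```

```bash

python3 -m creep '[[0,0,0.0005,0,0]]'>/dev/null; python3 l.py
python3 -m creep '[[0,0,0.0005,0,0]]'>/dev/null; python3 l.py
```

```text
558.76 yaw 1.68 F [-4.2  0.8  0.3] Ty 1.039 Tz -0.026
558.94 yaw 1.68 F [-5.6 -0.6  2. ] Ty 1.295 Tz -0.105
```

```bash

python3 -m creep '[[0,0,0.0005,0,0]]'>/dev/null; python3 l.py
```

```text
558.97 yaw 1.69 F [-6.6  0.7  2.1] Ty 1.545 Tz -0.083
```

```bash

python3 -m creep '[[0,0,0.0005,0,0]]'>/dev/null; python3 l.py
```

```text
559.03 yaw 1.69 F [-8.  -1.4  2.6] Ty 1.858 Tz -0.048
```

The whole row hit the bar at TCP x≈558.7, and the push now stands at 8 N. The torque puts the centre of pressure near the middle of the row. I'll press to about 10 N and hold.

```bash

python3 -m creep '[[0,0,0.0004,0,0]]'>/dev/null; python3 l.py
python3 -m creep '[[0,0,0.0002,0,0]]'>/dev/null; python3 l.py
python3 -m creep '[[0,0,0,0,0]]'>/dev/null; python3 l.py
python3 -m creep '[[0,0,0,0,0]]'>/dev/null; python3 l.py
python3 - <<'E'
from h import *
a=[];b=[]
for i in range(3):
    im=grab_frame("side" if i else "top")
    if i==0: cv2.imwrite("pics/t8.png",cv2.resize(im[140:240,260:390,::-1],None,fx=5,fy=5,interpolation=2))
    s=sensors.state();print(s["contact_force"].round(1),s["ft_torque"].round(3))
cv2.imwrite("pics/s8.png",cv2.resize(im[140:260,260:420,::-1],None,fx=5,fy=5,interpolation=2))
E
```

```text
559.05 yaw 1.7 F [-8.9 -0.3  3.2] Ty 2.008 Tz -0.087
559.05 yaw 1.7 F [-9.6 -0.5  4.2] Ty 2.074 Tz -0.031
559.05 yaw 1.7 F [-9.3 -1.1  3.6] Ty 2.013 Tz -0.104
559.06 yaw 1.7 F [-9.  -0.1  3.7] Ty 2.012 Tz -0.069
[-9.6  0.3  4.9] [-0.123  1.986 -0.086]
[-9.5 -0.   3.7] [-0.089  2.015 -0.08 ]
[-9.2 -0.2  3.3] [-0.055  1.99  -0.084]
```

View pics/t8.png

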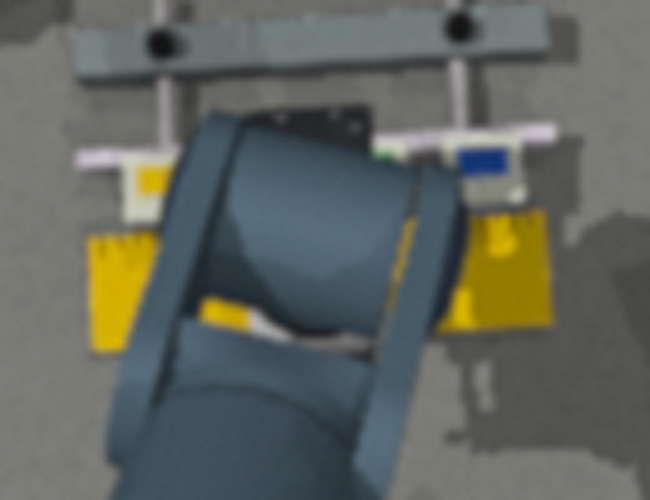

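View pics/s8.png

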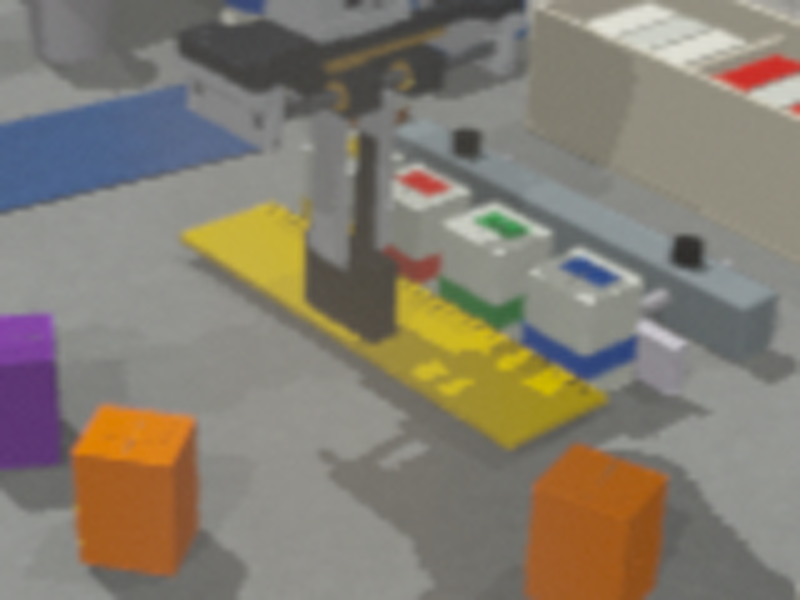

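```bash

python3 -m creep '[[0,0,0,0.1,0],[0,0,0,0,0]]'>/dev/null; python3 l.py
python3 -m creep '[[0,0,0,0.1,0],[0,0,0,0,0]]'>/dev/null; python3 l.py
python3 -m creep '[[0,0,0,0,0]]'>/dev/null; python3 l.py
```

```text
559.04 yaw 1.6 F [-10.    1.    3.7] Ty 1.962 Tz -0.017
559.06 yaw 1.51 F [-9.2  0.3  2.9] Ty 1.972 Tz -0.064
559.04 yaw 1.51 F [-9.2 -0.1  2.4] Ty 1.942 Tz -0.023
```

```bash

python3 -m creep '[[0,0,0.0002,0.2,0],[0,0,0,0,0],[0,0,0,0,0]]'>/dev/null; python3 l.py
python3 -m creep '[[0,0,0,0.2,0],[0,0,0,0,0],[0,0,0,0,0]]'>/dev/null; python3 l.py
python3 -m creep '[[0,0,0,0,0]]'>/dev/null; python3 l.py
python3 - <<'E'
from h import *
im=grab_frame("side");cv2.imwrite("pics/s9.png",cv2.resize(im[150:240,290:390,::-1],None,fx=6,fy=6,interpolation=2))
E
```

```text
559.11 yaw 1.32 F [-9.6 -0.2  2.3] Ty 1.987 Tz 0.012
559.13 yaw 1.13 F [-8.7 -0.5  2.3] Ty 1.973 Tz 0.103
559.11 yaw 1.13 F [-8.8 -0.2  2.6] Ty 1.946 Tz 0.074
```

View pics/s9.png

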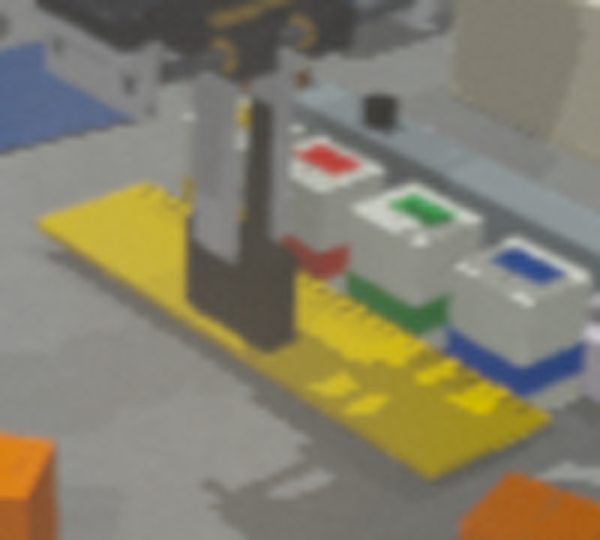

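```bash

python3 -m creep '[[0,0,0.0002,-0.25,0],[0,0,0.0003,0,0],[0,0,0,0,0]]'>/dev/null; python3 l.py
python3 -m creep '[[0,0,0,0,0],[0,0,0,0,0]]'>/dev/null; python3 l.py
python3 -m creep '[[0,0,0,0,0]]'>/dev/null; python3 l.py
```

```text
559.12 yaw 1.38 F [-12.    0.3   4.9] Ty 2.403 Tz 0.023
559.11 yaw 1.38 F [-10.7  -0.1   4.5] Ty 2.348 Tz -0.021
559.13 yaw 1.38 F [-10.9  -0.3   5.3] Ty 2.351 Tz -0.037
```

The press is balanced at about 11 N with Tz≈0. Backing straight off.

```bash

python3 -m creep '[[0,0,-0.001,0,0],[0,0,-0.001,0,0],[0,0,-0.001,0,0],[0,0,-0.002,0,0],[0,0,-0.004,0,0],[0,0,-0.008,0,0],[0,0,-0.015,0,0],[0,0,-0.015,0,0],[0,0,-0.015,0,0],[0,0,-0.015,0,0]]'
python3 -m creep '[[0,0,-0.015,0,0],[0,0,-0.01,0,0],[0,-0.02,0,0,0],[0,-0.03,0,0,0],[0,-0.03,0,0,0],[0,-0.01,0,0,0],[0,0,-0.05,0,0],[0,0,-0.03,0,0],[0,0,0,0,0]]'
python3 - <<'E'
from h import *
show()
im=grab_frame("top")[...,::-1].copy();cv2.imwrite("pics/t10.png",cv2.resize(im[130:240,250:390],None,fx=5,fy=5,interpolation=2))
hsv=cv2.cvtColor(im,cv2.COLOR_BGR2HSV)
C=[("y",(22,120,80),(34,255,255)),("r",(170,120,80),(180,255,255)),("g",(60,100,50),(85,255,255)),("b",(105,120,80),(125,255,255))]
for n,lo,hi in C:
    m=cv2.inRange(hsv,lo,hi)
    if n=="r": m|=cv2.inRange(hsv,(0,120,80),(4,255,255))
    k=np.zeros_like(m);k[168:205,275:375]=1
    m*=k
    try: print(n,rect("top",m,62))
    except Exception as e: print(n,e)
im=grab_frame("side")[...,::-1];cv2.imwrite("pics/s10.png",cv2.resize(im[140:260,270:420],None,fx=5,fy=5,interpolation=2))
E
```

```text
time_s: 24.95
tcp_pos: [483.8, -42.9, 25.2]
eef_rot: [0.506, -0.506, 0.494, -0.494]
contact_force: [0.3, -0.1, -2.4]
gripper_width: 17.4
time_s: 26.08
tcp_pos: [378.1, -44.9, 113.9]
eef_rot: [-0.505, 0.506, -0.495, 0.494]
contact_force: [0.3, 0.5, -1.9]
gripper_width: 17.5
t 26.075 tcp [378.1 -44.9 113.9] toolx ang -88.73 toolz ang 1.27 down [-0.001  0.    -1.   ] F [ 0.35  0.52 -1.9 ] T [-0.118  0.063  0.011] w 17.5 q [-0.418 -0.38   2.268  0.     1.255 -0.441]
y (636.2, 50.4, 26.5, 14.9, 88.11)
r (637.2, -8.3, 26.5, 14.9, 88.11)
g (639.6, -71.5, 23.4, 11.9, 88.1)
b (640.3, -138.9, 23.5, 11.9, 88.08)
```

View pics/t10.png

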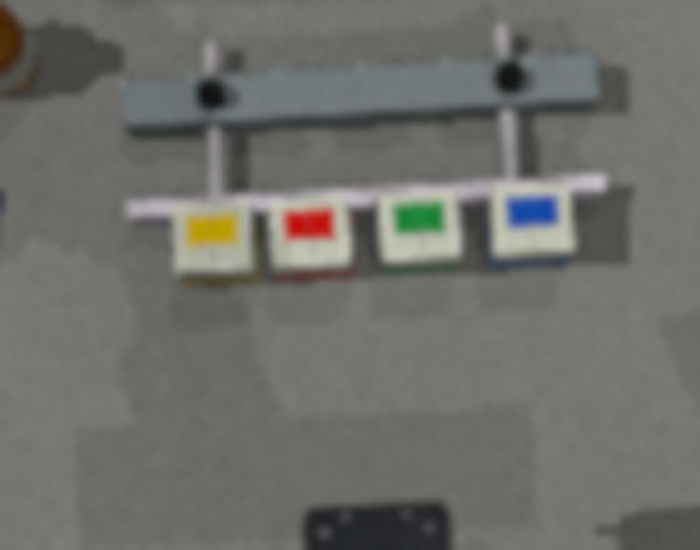

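View pics/s10.png

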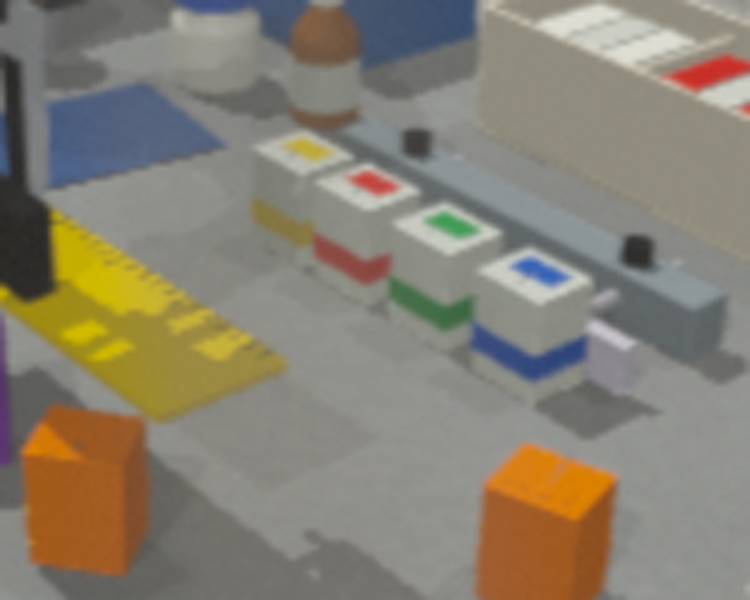

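All four cartons stand square and flush against the bar: in the crop the tops are in one line, with band centres at (212,229), (308,224), (420,217) and (532,211). Now I'll take the ruler back, turning it first and then moving to the mat.

```bash

python3 -m creep '[[0,0,0,9.8,0],[0,0,0,9.8,0],[0,0,0,9.8,0],[0,0,0,9.8,0],[0,0,0,9.8,0],[0,0,0,9.8,0],[0,0,0,9.8,0],[0,0,0,9.8,0],[0,0,0,9.8,0],[0,0,0,9.8,0]]'
python3 -m creep '[[0,0,0,0.6,0],[0,0,0,0,0]]'
python3 - <<'E'
from h import *
show();to(523.5,286,110)
im=grab_frame("top")[...,::-1].copy()
hsv=cv2.cvtColor(im,cv2.COLOR_BGR2HSV);m=cv2.inRange(hsv,(100,80,30),(125,255,255));k=np.zeros_like(m);k[150:290,190:262]=1
print("mat",rect("top",m*k,3))
E
```

```text
time_s: 27.42
tcp_pos: [380.7, -45.4, 115.1]
eef_rot: [-0.043, 0.043, 0.706, -0.706]
contact_force: [-0.8, 0.7, -1.2]
gripper_width: 17.5
time_s: 27.68
tcp_pos: [380.2, -45.3, 115.1]
eef_rot: [-0.044, 0.044, 0.706, -0.706]
contact_force: [0.2, 0.6, -2.6]
gripper_width: 17.3
t 27.675 tcp [380.2 -45.3 115.1] toolx ang 172.87 toolz ang -97.13 down [-0.  0. -1.] F [ 0.15  0.56 -2.62] T [ 0.044  0.106 -0.031] w 17.3 q [-0.417 -0.376  2.262  0.     1.255  1.278]
delta tool xyz mm [-101.1    5.1 -346.5]
mat (520.5, 265.2, 326.9, 117.7, -7.5)
```

```bash

python3 -m creep '[[-0.006,0,-0.02,0.4,0],[-0.013,0,-0.045,0,0],[-0.013,0,-0.045,0,0],[-0.013,0,-0.045,0,0],[-0.013,0,-0.045,0,0],[-0.013,0,-0.045,0,0],[-0.013,0,-0.045,0,0],[-0.011,0,-0.036,0,0],[-0.006,0,-0.02,0,0],[0,0,0,0,0]]'
python3 -m creep '[[0,0,0,0,0],[0,0,0,0,0]]'
python3 - <<'E'
from h import *
show();to(523.5,286,18)
im=grab_frame("top")[...,::-1].copy();cv2.imwrite("pics/t11.png",cv2.resize(im[120:290,180:440],None,fx=3,fy=3))
E
```

```text
time_s: 28.98
tcp_pos: [526.2, 285.2, 114.8]
eef_rot: [0.046, -0.046, -0.706, 0.706]
contact_force: [0.4, -0.5, -1.8]
gripper_width: 17.3
time_s: 29.22
tcp_pos: [525.7, 283.4, 115.1]
eef_rot: [0.048, -0.047, -0.705, 0.706]
contact_force: [-0.6, 0.1, -1.8]
gripper_width: 17.2
t 29.225 tcp [525.7 283.4 115.1] toolx ang 172.3 toolz ang -97.7 down [-0. -0. -1.] F [-0.58  0.11 -1.83] T [0.021 0.15  0.011] w 17.2 q [ 0.305  0.185  1.744 -0.     1.212  2.01 ]
delta tool xyz mm [ 2.5 97.1 -2.3]
```

View pics/t11.png

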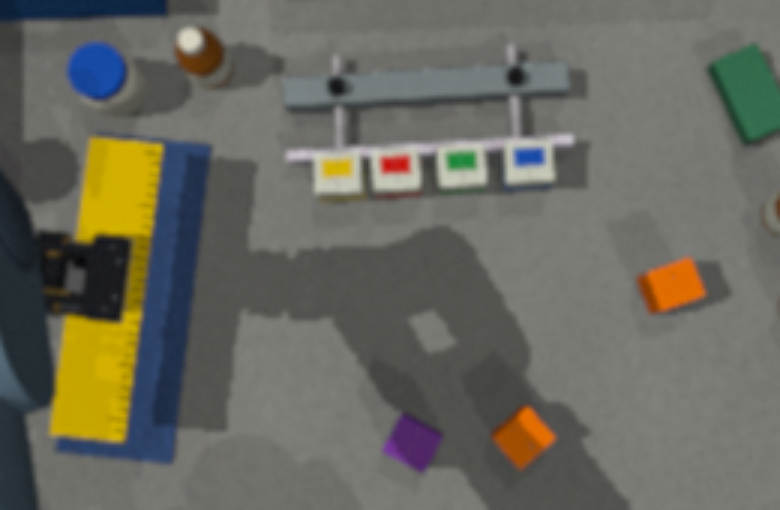

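```bash

python3 -m creep '[[0.001,0.015,-0.001,0,0],[0.001,0.025,-0.001,0,0],[0,0.025,0,0,0],[0,0.02,0,0,0],[0,0.006,0,0,0],[0,0.003,0,0,0],[0,0,0,0,0]]'
python3 l.py
python3 -m creep '[[0,0.001,0,0,0],[0,0.001,0,0,0],[0,0.001,0,0,0],[0,0,0,0,0]]'
python3 l.py
```

```text
time_s: 30.15
tcp_pos: [524.9, 286.6, 21.8]
eef_rot: [-0.047, 0.048, 0.706, -0.705]
contact_force: [0.8, -0.3, -0.4]
gripper_width: 17.2
524.88 yaw -97.67 F [ 0.8 -0.3 -0.4] Ty 0.132 Tz 0.043
time_s: 30.65
tcp_pos: [524.2, 286.4, 18.1]
eef_rot: [0.047, -0.047, -0.706, 0.706]
contact_force: [-0.2, 0.7, -2.6]
gripper_width: 17.4
524.16 yaw -97.67 F [-0.2  0.7 -2.6] Ty 0.169 Tz 0.003
```

```bash

python3 -m creep '[[0,0.0007,0,0,0],[0,0,0,0,0]]'
python3 -m creep '[[0,0,0,0,10],[0,0,0,0,15],[0,0,0,0,30],[0,0,0,0,50],[0,0,0,0,60],[0,0,0,0,60],[0,0,0,0,60],[0,0,0,0,60],[0,0,0,0,60],[0,0,0,0,60]]'
python3 -c 'from h import *;show()'
```

```text
time_s: 30.9
tcp_pos: [524.2, 286.4, 17.4]
eef_rot: [0.047, -0.047, -0.706, 0.706]
contact_force: [0.2, 0.1, -1.8]
gripper_width: 17.0
time_s: 32.15
tcp_pos: [524.2, 286.5, 17.5]
eef_rot: [-0.047, 0.047, 0.706, -0.706]
contact_force: [-0.6, -0.6, -0.2]
gripper_width: 56.2
t 32.15 tcp [524.2 286.5  17.5] toolx ang 172.33 toolz ang -97.67 down [ 0.  0. -1.] F [-0.58 -0.56 -0.16] T [-0.009  0.195 -0.016] w 56.2 q [ 0.311  0.315  1.788 -0.     1.038  2.015]
```

Released. Going up and away, then a final check.

```bash

python3 -m creep '[[0,-0.01,0,0,60],[0,-0.03,0,0,60],[0,-0.04,0,0,60],[0,-0.04,0,0,60],[0,-0.03,0,0,60],[0.05,0,-0.02,0,60],[0.06,0,-0.02,0,60],[0.06,0,-0.02,0,60],[0.03,0,-0.02,0,60],[0,0,0,0,60]]'
python3 -m creep '[[0,0,0,0,60],[0,0,0,0,60],[0,0,0,0,60],[0,0,0,0,60]]' >/dev/null
python3 - <<'E'
from h import *
show()
im=grab_frame("top")[...,::-1].copy();cv2.imwrite("pics/t12.png",cv2.resize(im[120:290,180:440],None,fx=3,fy=3,interpolation=2))
hsv=cv2.cvtColor(im,cv2.COLOR_BGR2HSV)
def K(m,x0,x1,y0,y1):
    k=np.zeros_like(m);k[y0:y1,x0:x1]=1;return m*k
Y=cv2.inRange(hsv,(20,120,80),(35,255,255))
print("ruler",rect("top",K(Y,190,260,150,290),9));print("mat",rect("top",K(Y|cv2.inRange(hsv,(100,80,30),(125,255,255)),190,260,150,290),3))
for x0,x1 in((283,302),(303,321),(325,343),(347,366)):
    m=np.zeros(hsv.shape[:2],np.uint8);m[171:188,x0:x1]=((hsv[171:188,x0:x1,2]>135)|(hsv[171:188,x0:x1,1]>120))
    print(rect("top",m,62))
cv2.imwrite("pics/s12.png",cv2.resize(grab_frame("side")[100:260,190:440,::-1],None,fx=3,fy=3,interpolation=2))
E
```

```text
time_s: 33.4
tcp_pos: [336.6, 392.9, 168.3]
eef_rot: [-0.046, 0.046, 0.706, -0.705]
contact_force: [0.4, -0.2, -0.1]
gripper_width: 56.5
t 33.9 tcp [338.5 391.4 167.4] toolx ang 172.28 toolz ang -97.72 down [-0. -0. -1.] F [-0.89 -0.6  -0.13] T [0.002 0.174 0.001] w 56.6 q [ 0.638 -0.06   1.902 -0.     1.3    2.344]
ruler (520.9, 264.3, 279.8, 71.8, -7.67)
mat (520.5, 265.2, 327.0, 117.5, -7.56)
(630.2, 49.3, 53.0, 38.6, 88.09)
(631.3, -6.7, 47.1, 32.7, 88.12)
(630.6, -72.6, 44.0, 29.7, 88.09)
(629.9, -138.4, 46.7, 26.7, 88.09)
```

View pics/t12.png

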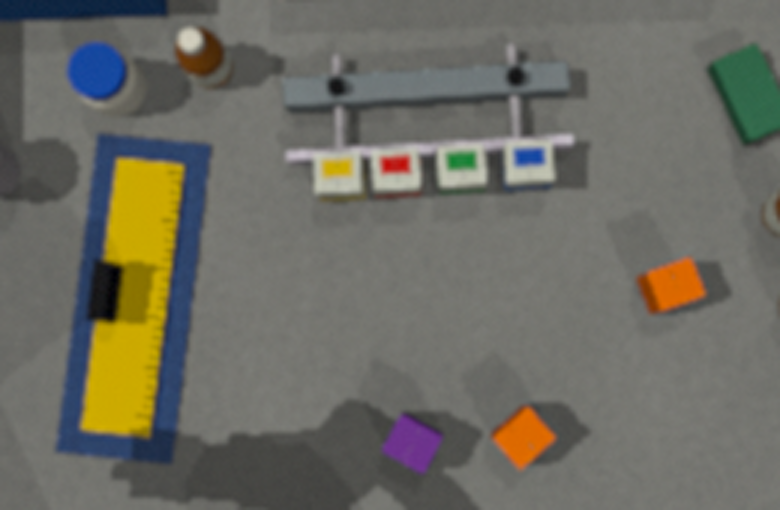

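View pics/s12.png

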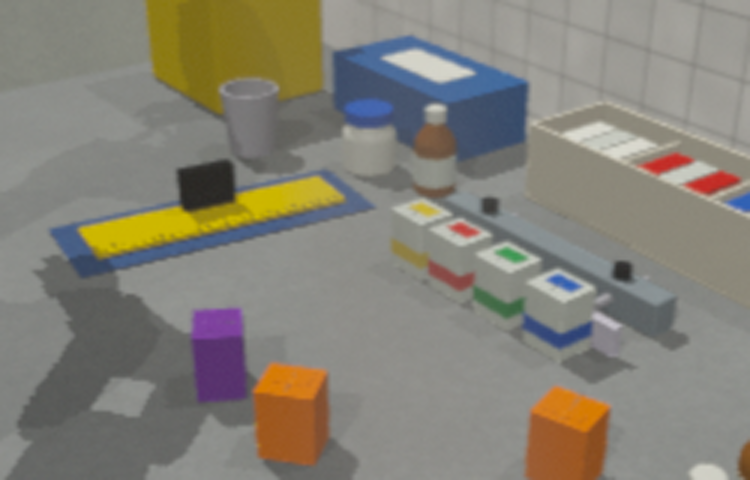

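The last pictures show the ruler flat in the middle of its mat and the cartons in one straight row against the bar. Nothing else has moved.

```bash
python3 -c 'from rig import job;print(job.job_done())'
```

```text
the job is handed in; nothing more can be done
None
```

The job is handed in at about 34 s of the 64 s: the four cartons stand against the bar, and the ruler is back on its mat and released. No verdict was reported.

**What I did:** I gripped the ruler by its black grip, lifted it and turned it about 102°. I then slid the four cartons back until the row met the bar at TCP x ≈ 559 mm and pressed to about 11 N in total. I trimmed the angle slightly until the twist at the wrist was about zero, so the load was centred on the row. After that I backed off and put the ruler back.

**Last checks:**
- **Ruler:** its plate centre is about 1 mm from the mat's centre and 0.1° off along it.
- **Cartons:** all four are upright, square and flush against the bar in both views. My last position fit of the carton tops was rough because its crop cut them off. I relied on the coloured labels measured just after the press, which lay in one line along the bar, and on the pictures.
- **Bystanders and look-alikes:** none has moved in the views I checked. The dish and the far bottles were outside the last close-ups.

**What went wrong or stays uncertain:**
- **First grasp:** I lifted before the slow fingers had closed, so they shut on nothing. The ruler stayed put, and the second grasp held.
- **Force per carton:** I could not measure it. That all four were pressed at once, each under 6 N, is inferred from the total force and the balanced twist.
- **Total force:** one reading reached 12 N, slightly above the advised 10 N. The ruler also pressed down on the row with about 7 N at most.

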